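Make up two sampling kits at the laboratory bench

ROBOT

A 7-joint arm with a two-finger parallel gripper is mounted at the origin on the work surface. World frame = base frame: x ahead of the robot, y to its left, z up, the work surface at z = 0. Lengths are in m, angles in rad, forces in N, time in s.
With the tool pointing down it reaches from about 0.4 to 0.9 m from the base axis. Payload 5.6 kg.
Tool frame: the origin (TCP) lies midway between the tips of the shut fingers; the grasp point (between the pads) lies 19 mm behind it; z points along the fingers, y is the line along which they close (so a half turn about z gives the same grasp; the last joint's range is limited). The gripper opens to 92 mm and grips with 3 to 60 N. Pads are 20 mm wide; open, the fingers measure 128 mm over their backs; the gripper's body (75 mm by 189 mm) begins 69 mm behind the grasp point.
Start: joints at [1.213, 0.468, -0.012, 1.603, 0.006, 1.071, -0.056], TCP at [0.201, -0.618, 0.215] pointing down, gripper open.
Joint ranges: [-2.53, 2.53], [-0.31, 2.02], [-1.57, 1.55], [0.28, 2.44], [-1.29, 4.43], [0.15, 1.84], [-2.92, 2.92]. Speed limits (rad/s): [2.57, 2.57, 3.14, 3.14, 3.14, 3.14, 3.14].

INTERFACE

Orientations are given as a 3x3 rotation matrix whose columns are the frame's x, y, z axes.
In Python, from station import env, effector, solver, viewer, workorder, search_frame, tip_of gives the robot as it stands. Calls block until the motion is done:
- env.reach(position, orientation): joint-space move of the TCP to a pose.
- env.movel(position, frame=None, rate=0.15): straight line of the TCP; frame=None keeps the orientation; rate is the mean speed in m/s.
- env.goto_joints(angles): joint-space move.
- effector.release() and effector.grasp(squeeze=None): open the fingers fully, or close them until they stop; squeeze is the grip in N (None keeps the last).
- env.pause(seconds).
- solver.inverse_kinematics(position, orientation): joint angles nearest the present ones, or None.
- env.sense(): the state.
- viewer.read_camera(name): name is "scene" or "top" or "wrist"; returns (picture, depth): 480x640x3 uint8, red, green, blue; 480x640 float32, m along the optical axis (not along the pixel's ray), 0 where there is no reading.
- viewer.camera_info(name): a dict with "intrinsics" (3x3 intrinsics, pixels), "eye" and "rotation" of the camera in the world; the wrist camera has in their place "T_tool_cam" (4x4, takes a point from camera to tool coordinates, whose origin is the TCP and whose axes are the flange's). Camera axes: x right, y up, looking along -z (the intrinsics and any distortion apply to the point x, -y, -z); pixel columns grow to the right and rows downward; lengths in m; the calibration is good to about 2 mm. A picture is of the moment at which its call begins: read the wrist's pose just before it. camera_info takes no time and is no camera call.
A pose or a line that the arm cannot do raises env.PlanningError and nothing moves.
- workorder.finish_job(): hands the job in; it is judged then, once.
Trained networks look in the newest picture that a camera, given by its name, has taken for a name from the list of things; names that differ only in an ending like _2 or _b are one class to them, and where a whole thing is asked for, a point or a joint stands for the part that bears it (a point fixed in the world has none). Each returns a list of dicts, best first, with "score" (0 to 1); they miss things now and then, are a little off and sometimes report something else, mostly with a low value. They report only what shows in the picture. A call takes as long as a camera call. They do not tell look-alikes from the thing itself.
- search_frame(camera, name): "at" ([x, y, z] in m, in world coordinates, good to about 4 mm: the middle of the surface that is visible of it).
- tip_of(camera, name): "at" ([x, y, z] in m, in world coordinates, good to about 4 mm: a listed point, or the origin of a listed thing).
The state is a dict: "t": time; "joint_positions": joint angles; "joint_velocities": joint speeds; "tau": joint torques, N m; "ee_pos": TCP position; "tcp_rot": TCP orientation; "wrist_force": force on the tool from outside, world axes, zero at the start; "moment": the same for the moment, N m; "gripper_width": finger opening in m; "grasp_force": force on a finger pad.
Only numpy, scipy, OpenCV 4.12 (cv2) and the standard library are available. Lean on these libraries where they do the work, as an engineer would, in place of code of your own. Each camera call takes 0.05 s, during which the arm holds its last target. There are 200 camera calls.

TASK

Make up the two sampling kits from the stock on the bench. First the red tray, which is urgent: the yellow-capped jar in its round nest and the black slide box in its oblong nest; only when it is complete, the green tray: the blue-capped jar and the orange slide box in its nests in the same way. Everything stands upright, right down in its nest and let go; leave the spare black-capped jar, the tube rack, the reagent bottle and the notebook where they are.

Things in the scene. Friction and masses are not known exactly. Their poses are not given: they have to be found in the camera images.
- jar_yellow: A specimen jar: white upright cylinder 42 mm in diameter with a yellow screw cap 46 mm in diameter and 14 mm thick on top, 62 mm tall overall, about 60 g. Origin: centre of the underside, z up; its yaw does not matter.
- jar_blue: A specimen jar: white upright cylinder 42 mm in diameter with a dark blue screw cap 46 mm in diameter and 14 mm thick on top, 62 mm tall overall, about 60 g. Origin: centre of the underside, z up; its yaw does not matter.
- jar_spare: A specimen jar: white upright cylinder 42 mm in diameter with a black screw cap 46 mm in diameter and 14 mm thick on top, 62 mm tall overall, about 60 g. Origin: centre of the underside, z up; its yaw does not matter. A spare, in neither kit.
- box_black: A closed black slide box, a rigid block 34 mm (its x) by 74 mm (its y, the long way) by 36 mm tall, with a paper patch on its top, about 80 g. Origin: centre of the underside, z up.
- box_orange: A closed orange slide box, a rigid block 34 mm (its x) by 74 mm (its y, the long way) by 36 mm tall, with a paper patch on its top, about 80 g. Origin: centre of the underside, z up.
- tray_red: The red kit tray, fixed: 120 mm (x) by 210 mm (y) by 18 mm high. Origin: centre of the underside, on the bench, z up. Two grey-floored nests 10 mm deep, their floor 8 mm above the bench: a round one, 61 mm in diameter, centred at (0, +55) mm in the tray's frame, for any jar; an oblong one, 51 mm (x) by 93 mm (y), centred at (0, -42) mm, for any slide box, lengthwise.
- tray_green: The green kit tray, fixed: 120 mm (x) by 210 mm (y) by 18 mm high. Origin: centre of the underside, on the bench, z up. Two grey-floored nests 10 mm deep, their floor 8 mm above the bench: a round one, 61 mm in diameter, centred at (0, +55) mm in the tray's frame, for any jar; an oblong one, 51 mm (x) by 93 mm (y), centred at (0, -42) mm, for any slide box, lengthwise.
- tube_rack: A loose white rack of capped glass tubes, 70 mm (x) by 200 mm (y), 104 mm tall, standing beyond the trays. Origin: centre of the underside.
- reagent: A loose amber reagent bottle with a white cap, 64 mm in diameter, 130 mm tall, standing to the robot's left. Origin: centre of the underside.
- notebook: A loose thick notebook with a red cover lying flat to the robot's right, 206 mm (x) by 146 mm (y) by 19 mm. Origin: centre of the underside.
Mind the look-alikes: they are no part of the job. What is shaped like the jar_yellow but pink or turquoise is not meant.

How it is judged:
By the outcome, as a careful person would: the job done as asked, in the order asked, and still so for the second after the job is handed in, with the robot touching nothing.
It also fails if it takes over 96 s, if anything falls off the work surface, if the arm or the gripper's body presses on something with over 40 N, if the wrist force passes 120 N, or if a joint passes its speed limit or range.

## Working session

There is one attempt and no reset: what is moved stays moved. The work goes in short steps, each a Python script; the robot and the scene stay as the last script left them, time stands still between calls to the robot, and variables do not carry over. Pictures are saved under pics/ and viewed, at most 14 in all, crops included, and the job is handed in when it is done.

```bash
ls; mkdir -p pics
python3 - <<'E'
from station import env,viewer
import cv2
for n in("top","scene"):
    p,d=viewer.read_camera(n); cv2.imwrite(f"pics/{n}0.png",p[...,::-1])
    print(n,viewer.camera_info(n))
s=env.sense(); print(s['t'],s['gripper_width'],s['tcp_rot'])
E
```

```text
pics
top {'intrinsics': array([[465.25205457,   0.        , 313.93483895],
       [  0.        , 465.25205457, 236.47280732],
       [  0.        ,   0.        ,   1.        ]]), 'eye': array([4.06700497e-01, 1.10796872e-03, 1.31802555e+00]), 'rotation': array([[-0.01075262,  0.99264482, -0.12058461],
       [-0.99989461, -0.00949728,  0.01098041],
       [ 0.00975442,  0.12068997,  0.99264232]])}
scene {'intrinsics': array([[451.75393237,   0.        , 316.14324374],
       [  0.        , 451.75393237, 244.66138785],
       [  0.        ,   0.        ,   1.        ]]), 'eye': array([ 1.18211887, -0.07751192,  0.85068102]), 'rotation': array([[ 0.1192571 , -0.79770078,  0.59114398],
       [ 0.99274038,  0.08643095, -0.08364342],
       [ 0.01562928,  0.59682758,  0.80221728]])}
0.1 0.0919963598996719 [[ 9.50885853e-01  3.09541185e-01 -5.91839273e-04]
 [ 3.09541735e-01 -9.50884667e-01  1.50469597e-03]
 [-9.70055177e-05 -1.61399306e-03 -9.99998693e-01]]
```

View pics/top0.png

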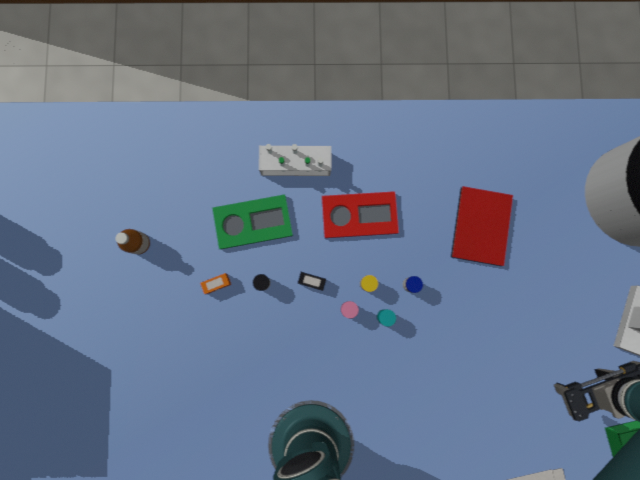

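View pics/scene0.png

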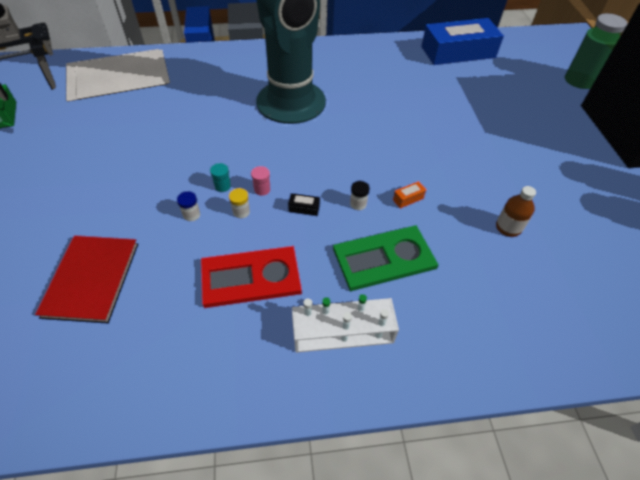

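```bash
cat > h.py <<'E'
import numpy as np, cv2
from station import env,effector,solver,viewer,search_frame,tip_of
def cloud(cam="top"):
    p,d=viewer.read_camera(cam); i=viewer.camera_info(cam); K=i['intrinsics']
    v,u=np.mgrid[:480,:640]
    c=np.stack([(u-K[0,2])/K[0,0]*d,-(v-K[1,2])/K[1,1]*d,-d],-1)
    w=c@i['rotation'].T+i['eye']; w[d==0]=np.nan
    return p,w
def rect(w,px,zlo,zhi,r):
    """top-face points near pixel px in a height band -> centre, size, yaw of the long side"""
    win=w[px[1]-r:px[1]+r,px[0]-r:px[0]+r].reshape(-1,3)
    q=win[(win[:,2]>zlo)&(win[:,2]<zhi)]
    (c,s,a)=cv2.minAreaRect((q[:,:2]*1000).astype(np.float32))
    a=a if s[0]>s[1] else a+90
    return np.array(c)/1000,sorted(s),(a+90)%180-90,len(q),np.median(q[:,2])
E
python3 - <<'E'
from h import *
p,w=cloud()
np.set_printoptions(precision=4,suppress=True)
print('bench z',[round(float(w[v,u,2]),4) for u,v in((330,350),(200,330),(430,250))])
J=dict(yellow=(370,284),blue=(414,285),spare=(261,282),pink=(350,310),turq=(387,318))
for n,x in J.items(): print(n,x,rect(w,x,.055,.07,13))
B=dict(box_black=(312,281),box_orange=(215,284))
for n,x in B.items(): print(n,x,rect(w,x,.03,.042,20))
T=dict(tray_red=(360,215),tray_green=(253,222))
for n,x in T.items(): print(n,x,rect(w,x,.0135,.023,44))
for n in('jar_yellow','jar_blue','jar_spare','box_black','box_orange','tray_red','tray_green'):
    print(n,[(np.round(r['at'],4),round(r['score'],2)) for r in tip_of('top',n)][:3])
c=cv2.resize(p[195:335,200:440],(800,467),interpolation=cv2.INTER_CUBIC); cv2.imwrite('pics/crop.png',c[...,::-1])
E
```

```text
bench z [-0.0006, 0.0005, 0.0006]
yellow (370, 284) (array([ 0.4319, -0.1595]), [42.987152099609375, 43.48649597167969], 89.36146545410156, 230, np.float64(0.06183905958141167))
blue (414, 285) (array([ 0.4283, -0.2798]), [43.907447814941406, 44.24498748779297], -45.99888610839844, 229, np.float64(0.0621844247993093))
spare (261, 282) (array([0.4376, 0.1333]), [42.84764099121094, 43.268978118896484], 89.33760070800781, 229, np.float64(0.06214223058637591))
pink (350, 310) (array([ 0.3632, -0.1044]), [42.4217414855957, 43.250484466552734], 88.82726287841797, 230, np.float64(0.062201876029256975))
turq (387, 318) (array([ 0.3403, -0.2048]), [44.10611343383789, 44.441646575927734], 47.95542907714844, 236, np.float64(0.06179881787971697))
box_black (312, 281) (array([ 0.4403, -0.0037]), [33.83747482299805, 73.629638671875], 73.56731414794922, 334, np.float64(0.03621273981887507))
box_orange (215, 284) (array([0.4359, 0.2618]), [34.6461181640625, 74.22411346435547], -68.04087257385254, 338, np.float64(0.035979662526792966))
tray_red (360, 215) (array([ 0.658 , -0.1408]), [181.30462646484375, 210.4654998779297], -87.05474901199341, 2054, np.float64(0.018029247389628633))
tray_green (253, 222) (array([0.6106, 0.1631]), [121.00869750976562, 210.2104034423828], -79.8361930847168, 2053, np.float64(0.017873487225740448))
jar_yellow [(array([ 0.4296, -0.1613,  0.0015]), 0.79), (array([ 0.3622, -0.1077, -0.0023]), 0.69), (array([ 0.3415, -0.2063,  0.0025]), 0.57)]
jar_blue [(array([ 0.4251, -0.2851, -0.0006]), 0.57), (array([0.4426, 0.1289, 0.0011]), 0.43)]
jar_spare [(array([ 0.4383,  0.1298, -0.003 ]), 0.48), (array([ 0.4284, -0.2818,  0.0025]), 0.46)]
box_black [(array([ 0.4408, -0.0065, -0.0024]), 0.73)]
box_orange [(array([ 0.4357,  0.2634, -0.0026]), 0.59)]
tray_red [(array([0.5519, 0.4847, 0.0057]), 0.43)]
tray_green [(array([0.6104, 0.1615, 0.0014]), 0.87)]
```

View pics/crop.png

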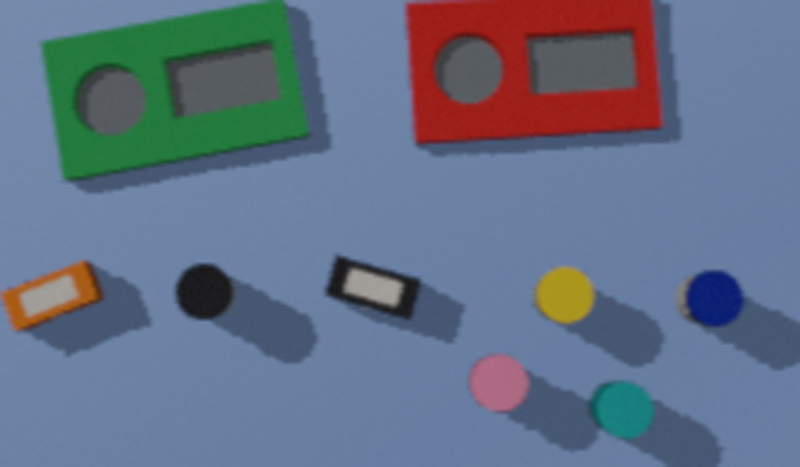

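Several jars have the same shape. At (370,284) the cap is yellow, which fits; pink at (350,310) and turquoise at (387,318) are look-alikes. At (414,285) the cap is navy, so that is jar_blue; the one at (261,282) is black, so that is the spare. The crop confirms both. Heights and sizes match the listed values, except the red tray's extent, which picked up stray pixels and needs a refit.

```bash
cat >> h.py <<'E'
def R(deg):
    a=np.deg2rad(deg); c,s=np.cos(a),np.sin(a)
    return np.array([[-s,c,0],[c,s,0],[0,0,-1.]])
ZT=.19
def near(pos,deg):
    """of the two equivalent grasps, the one with the smaller last-joint turn"""
    q0=np.array(env.sense()['joint_positions']); best=[]
    for d in(deg,deg+180):
        q=solver.inverse_kinematics(pos,R(d))
        if q is not None: best.append((abs(np.array(q)-q0).max(),d))
    return min(best)[1]
def pick(xy,deg,z,squeeze):
    d=near([*xy,ZT],deg); env.reach([*xy,ZT],R(d))
    env.movel([*xy,z],rate=.15); effector.grasp(squeeze); s=env.sense()
    print('grip',round(s['gripper_width'],4),s['grasp_force'],'t',s['t'])
    env.movel([*xy,ZT],rate=.2); return d
def place(xy,deg,z):
    env.reach([*xy,ZT],R(deg)); env.movel([*xy,z+.03],rate=.15); env.movel([*xy,z],rate=.05)
    s=env.sense(); print('place',round(s['gripper_width'],4),np.round(s['ee_pos'],4),np.round(s['wrist_force'],1))
    effector.release(); env.movel([*xy,ZT],rate=.2); print('t',env.sense()['t'])
def nest(c,yaw,dy):
    a=np.deg2rad(yaw); return np.array(c)+dy*np.array([np.cos(a),np.sin(a)])
E
python3 - <<'E'
from h import *
import json
p,w=cloud()
np.set_printoptions(precision=4,suppress=True)
hsv=cv2.cvtColor(p,cv2.COLOR_RGB2HSV).astype(int)
floor=lambda u0,u1,v0,v1:w[v0:v1,u0:u1].reshape(-1,3)
o={}
for n,(u0,u1,v0,v1),near_h in(("red",(315,405,185,245),0),("green",(205,300,190,252),60)):
    win=w[v0:v1,u0:u1].reshape(-1,3); h=hsv[v0:v1,u0:u1].reshape(-1,3)
    dh=abs((h[:,0]-near_h+90)%180-90)
    q=win[(dh<15)&(h[:,1]>150)&(win[:,2]>.0135)&(win[:,2]<.023)]
    c,s,a=cv2.minAreaRect((q[:,:2]*1000).astype(np.float32)); a=(a if s[0]>s[1] else a+90)%180
    c=np.array(c)/1000; o[n]=(c.tolist(),a)
    print(n,c,s,a)
    for k,dy,r in(("round",.055,.02),("oblong",-.042,.018)):
        x=nest(c,a,dy); f=win[(np.hypot(*(win[:,:2]-x).T)<r)]; print(k,x,'floor z',np.nanmedian(f[:,2]))
    g=win[(h[:,1]<60)&(win[:,2]<.013)&(win[:,2]>.004)]
    t=np.deg2rad(a); l=(g[:,:2]-c)@np.array([[np.sin(t),np.cos(t)],[-np.cos(t),np.sin(t)]])
    for k,m in(("round",l[:,1]>.015),("oblong",l[:,1]<.01)): print(' grey centroid, tray frame',k,l[m].mean(0),m.sum())
json.dump(o,open('trays.json','w'))
E
```

```text
red [ 0.6274 -0.1438] (120.04090118408203, 207.83189392089844) 93.06142854690552
round [ 0.6245 -0.0888] floor z 0.00808191343511333
oblong [ 0.6297 -0.1857] floor z 0.008377575616410726
 grey centroid, tray frame round [-0.0002  0.0561] 262
 grey centroid, tray frame oblong [ 0.0013 -0.042 ] 449
green [0.6098 0.1614] (118.66571044921875, 206.39297485351562) 100.14457035064697
round [0.6001 0.2155] floor z 0.00908903022940899
oblong [0.6172 0.12  ] floor z 0.008477015267261523
 grey centroid, tray frame round [0.0005 0.0549] 266
 grey centroid, tray frame oblong [ 0.0008 -0.0414] 452
```

Run:
```python
from h import *
import json
c,a=json.load(open('trays.json'))['red']
d=pick([.4319,-.1600],a-90,.036,15)
print(env.sense()['gripper_width'])
x=nest(c,a,.055); d=near([*x,ZT],a-90); place(x,d,.0455)
p,w=cloud(); cv2.imwrite('pics/s1.png',cv2.resize(p[130:340,200:440],(686,600))[...,::-1])
```

```text
grip 0.0453 15.000080019235611 t 4.3417
0.04560466571540308
place 0.0458 [ 0.6246 -0.0887  0.0454] [ 1.   0.1 -0.8]
t 9.4417
```

View pics/s1.png

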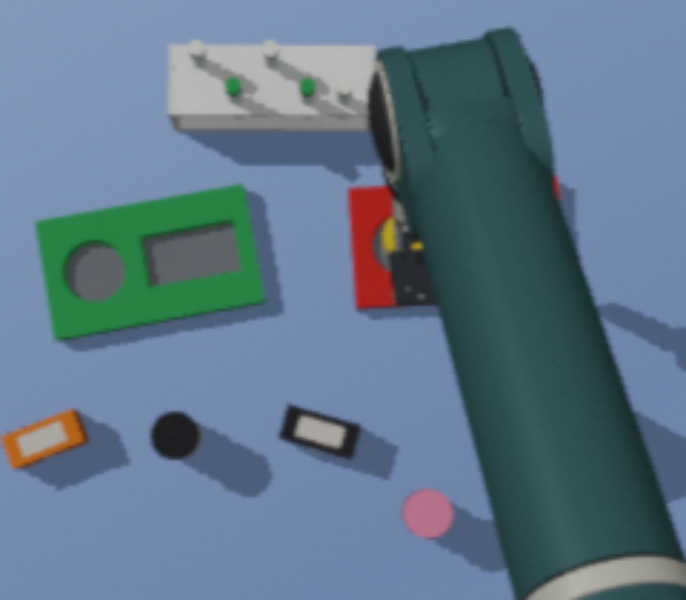

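The arm covers much of the red tray, but the yellow cap shows in the round nest, at about (390,237) in the crop. Next is the black box. I'll check the jar's height once the arm is out of the way.

Run:
```python
from h import *
import json
c,a=json.load(open('trays.json'))['red']
np.set_printoptions(precision=4,suppress=True)
b=73.57
d=pick([.4403,-.0042],b-90,.013,20)
p,w=cloud(); print('yellow jar',rect(w,(343,208),.05,.085,18),'nest',nest(c,a,.055))
x=nest(c,a,-.042); place(x,d+(a-b),.0225)
env.reach([.43,-.28,ZT],R(near([.43,-.28,ZT],10)))
p,w=cloud(); cv2.imwrite('pics/s2.png',cv2.resize(p[130:340,200:440],(686,600))[...,::-1])
print('yellow',rect(w,(343,208),.06,.085,18)); print('black',rect(w,(376,212),.038,.053,18),'nest',x,a)
```

```text
grip 0.034 19.99994605779648 t 12.5583
yellow jar (array([ 0.6241, -0.0873]), [42.89815139770508, 45.355350494384766], 57.49549865722656, 228, np.float64(0.06962633852574895)) nest [ 0.6245 -0.0888]
place 0.0334 [ 0.6298 -0.1856  0.0224] [-0.3  0.5 -0.4]
t 18.4333
yellow (array([ 0.6248, -0.0872]), [43.48379135131836, 44.91948699951172], -2.6326141357421875, 225, np.float64(0.07019109703732873))
black (array([ 0.6295, -0.185 ]), [34.85452651977539, 73.51670837402344], -86.30816221237183, 324, np.float64(0.044134032629932984)) nest [ 0.6297 -0.1857] 93.06142854690552
```

View pics/s2.png

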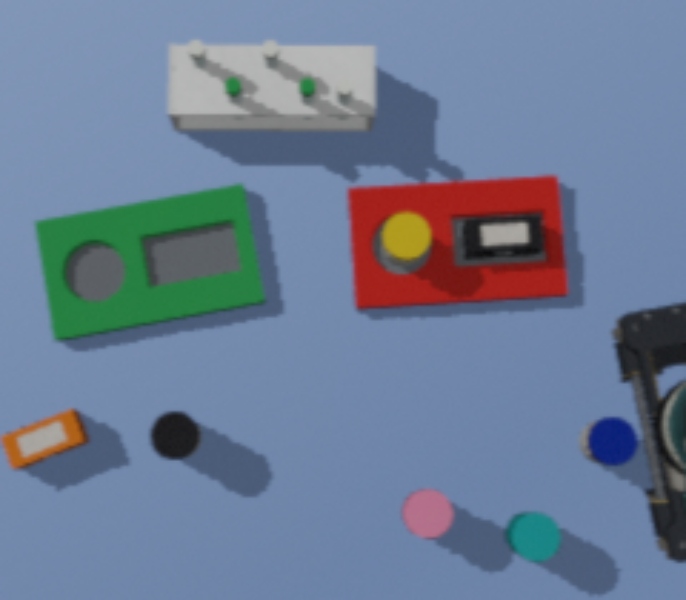

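The red tray is complete. The yellow jar's top is at 0.070 m at (405,237) in the crop, and the box top is at 0.044 m at (503,235), so both are right down and centred. Now the green tray.

Run:
```python
from h import *
import json
c,a=json.load(open('trays.json'))['green']
np.set_printoptions(precision=4,suppress=True)
d=pick([.4283,-.2810],a-90,.036,15)
x=nest(c,a,.055); place(x,near([*x,ZT],a-90),.0455)
b=111.96
d=pick([.4359,.2620],b-90,.013,20)
y=nest(c,a,-.042); place(y,d+(a-b),.0225)
env.reach([.43,-.28,ZT],R(near([.43,-.28,ZT],10)))
p,w=cloud(); cv2.imwrite('pics/s3.png',p[...,::-1])
print('blue',rect(w,(235,217),.06,.085,18),x); print('orange',rect(w,(268,217),.038,.053,20),y,a)
print('yellow',rect(w,(343,208),.06,.085,18)); print('black',rect(w,(376,212),.038,.053,18))
print('spare',rect(w,(261,282),.055,.07,13))
p,w=cloud('scene'); cv2.imwrite('pics/s4.png',p[...,::-1]); print(env.sense()['t'])
```

```text
grip 0.0455 15.000060796737671 t 21.55
place 0.0457 [0.6001 0.2157 0.0455] [-0.1  0.3 -0.6]
t 27.7167
grip 0.0342 19.953970313072205 t 30.675
place 0.0341 [0.6172 0.1202 0.0225] [ 0.1  0.3 -0.9]
t 36.3917
blue (array([0.6002, 0.2145]), [43.54630661010742, 44.248146057128906], -0.00455474853515625, 228, np.float64(0.0697668957328319)) [0.6001 0.2155]
orange (array([0.6167, 0.1207]), [34.8457145690918, 73.65694427490234], -81.09454536437988, 326, np.float64(0.044042333684390145)) [0.6172 0.12  ] 100.14457035064697
yellow (array([ 0.6249, -0.0873]), [43.65589141845703, 44.321990966796875], -1.0024795532226562, 224, np.float64(0.06991833119724011))
black (array([ 0.6289, -0.185 ]), [35.08183288574219, 74.19908905029297], -87.10917925834656, 326, np.float64(0.04409286423311154))
spare (array([0.4376, 0.1336]), [42.83760070800781, 43.71023178100586], 89.38153076171875, 228, np.float64(0.062107824286499524))
38.1167
```

View pics/s3.png

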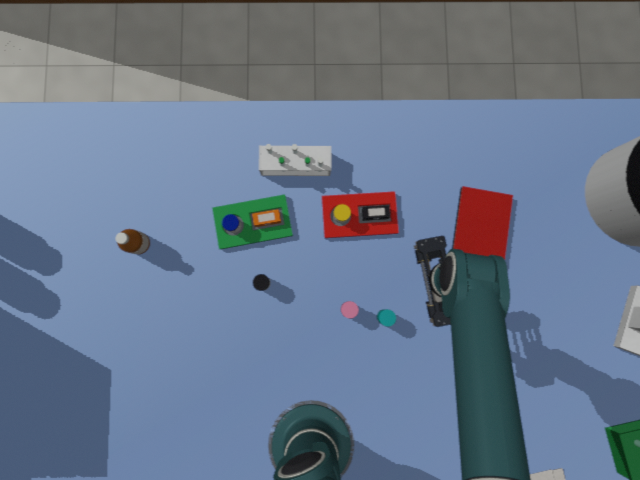

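View pics/s4.png

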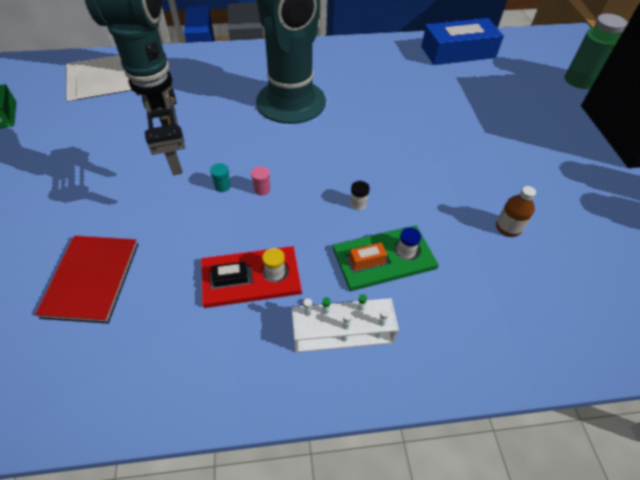

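Both kits are seated. In the top view, blue is at (232,223), orange at (266,217), yellow at (342,214) and black at (376,212). The spare, rack, bottle and notebook haven't moved, and the gripper is clear at z = 0.19 m.

```bash
python3 -c "
from station import workorder; print(workorder.finish_job())"
```

```text
the job is handed in; nothing more can be done
None
```

Both kits are made up and handed in, red tray first and then green. All four items measured upright and right down in their nests, the other things were left where they were, and the robot's clock read about 38 s.

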